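# Refit the knock bar in the knock-box drawer

### The arm

A 7-joint arm with a two-finger parallel gripper is mounted at the origin on a cart in front of the work surface, level with it; the furniture and walls round the work are solid. World frame = base frame: x ahead of the robot, y to its left, z up, the work surface at z = 0. Lengths are in m, angles in rad, forces in N, time in s.
With the tool pointing down it reaches from about 0.4 to 0.85 m from the base axis. Payload 6.9 kg.
Tool frame: the origin (TCP) lies midway between the tips of the shut fingers; the grasp point (between the pads) lies behind it (ctrl.pinch_z is the z of the grasp point in the tool frame, in m); z points along the fingers, y is the direction in which the jaws open and shut (so a half turn about z gives the same grasp; the last joint's range is limited). The gripper opens to 85 mm and grips with 20 to 120 N. Pads are 22 mm wide; open, the fingers measure 114 mm over their backs; the gripper's body (76 mm by 85 mm) begins 54 mm behind the grasp point. The pads swing forward as they close: fully open they stand 13 mm farther back than shut.
Start: joints at [1.25, 0.507, -0.238, 1.5, 0.126, 1.149, -0.155], TCP at [0.259, -0.569, 0.231] pointing down, gripper open.
Joint ranges: [-3.08, 3.08], [-0.24, 2.05], [-1.43, 1.35], [0, 2.5], [-1.52, 4.66], [0.17, 1.96], [-2.89, 2.89]. Speed limits (rad/s): [2.39, 2.39, 3.14, 3.14, 3.14, 3.14, 3.14].

### API

Orientations are given as a unit quaternion [w, x, y, z].
In Python, from station import ctrl, get_state, vision, ticket, models gives the robot as it stands. Calls block until the motion is done:
- ctrl.movep(position, orientation): joint-space move of the TCP to a pose.
- ctrl.movel(position, frame=None, max_speed=0.15): straight line of the TCP; frame=None keeps the orientation; max_speed is the mean speed in m/s.
- ctrl.set_joints(angles): joint-space move.
- ctrl.ungrasp() and ctrl.close_gripper(force=None): open the fingers fully, or close them until they stop; force is the grip in N (None keeps the last).
- ctrl.pause(seconds).
- ctrl.ik(position, orientation): joint angles nearest the present ones, or None.
- get_state(): the state.
- vision.grab_frame(name): name is "scene" or "top" or "wrist"; returns (picture, depth): 384x512x3 uint8, blue, green, red; 384x512 float32, m along the optical axis (not along the pixel's ray), 0 where there is no reading.
- vision.camera_info(name): a dict with "mtx" (3x3 intrinsics, pixels), "R" (3x3) and "t" (3): a world point X has camera coordinates R X + t; the wrist camera has in their place "hand_eye" (4x4, takes a point from camera to tool coordinates, whose origin is the TCP and whose axes are the flange's). Camera axes: x right, y down, z forward; pixel columns grow to the right and rows downward; lengths in m; the calibration is good to about 2 mm. A picture is of the moment at which its call begins: read the wrist's pose just before it. camera_info takes no time and is no camera call.
A pose or a line that the arm cannot do raises ctrl.Unreachable and nothing moves.
- ticket.close_job(): hands the job in, once; it reports no verdict.
Trained networks look in the newest picture that a camera, given by its name, has taken for a name from the list of things; names that differ only in an ending like _2 or _b are one class to them, and where a whole thing is asked for, a point or a joint stands for the part that bears it (a point fixed in the world has none). Each returns a list of dicts, best first, with "p" (0 to 1); they miss things now and then, are a little off and sometimes report something else, mostly with a low value. They report only what shows in the picture. A call takes as long as a camera call.
- models.recognise(camera, target): "point" ([column, row] in pixels, amid what is visible of it).
- models.masks_of(camera, target): "mask" (384x512 bool, what is visible of it) and "point" ([column, row] in pixels, amid what is visible of it).
The state is a dict: "time": time; "qpos": joint angles; "qd": joint speeds; "tau": joint torques, N m; "tcp_pos": TCP position; "eef_rot": TCP orientation; "contact_force": force on the tool from outside, world axes, zero at the start; "wrist_torque": the same for the moment, N m; "width": finger opening in m.
Only numpy, scipy, OpenCV 4.12 (cv2) and the standard library are available. Lean on these libraries where they do the work, as an engineer would, in place of code of your own. Each camera call takes 0.05 s, during which the arm holds its last target. There are 200 camera calls.

### The job

The knock bar of the espresso knock box has been washed and lies on the grey drying mat: put it back. Pull the knock box's drawer right out, lower the bar gently (do not drop it) into the two V-notched saddles inside so that both steel ends are fully down and it lies level, let go of it, then push the drawer fully shut. Leave the cup, spice jar, tamper, pitcher and the other things standing where they are.

Things in the scene. Friction and masses are not known exactly. Their poses are not given: they have to be found in the camera images.
- knock_box: steel knock-box casing on the counter, 180 mm deep, 184 wide, 90 tall, with a thin cup rail up to 119 mm high round the back half of its top. Origin at counter height under the middle of its open front face; x points back into the casing, y to its left (seen from the robot), z up. The opening's upper edge is 80 mm above the counter
- knock_drawer (a joint): how far the drawer is pulled out, along the casing's -x: 0 shut, 0.14 m fully out (stop). About 2 N of friction; it stays where it is left. Front panel 9 mm thick, 183 wide, top edge 84 mm above the counter; the drawer is open above, inside 168 mm wide and 154 long, floor 13 mm and side walls 71 mm above the counter
- drawer_handle (a point): middle of the drawer's dark bow handle: a round bar 10 mm thick and 94 mm long along the casing's y, its axis 43 mm in front of the front panel's face (38 mm clear behind the bar), 66 mm above the counter. Moves with the drawer; axes as the casing's
- bar_seat (a point): where the middle of the knock bar's axis lies when it is seated: 60 mm above the counter, 69 mm behind the inner face of the front panel, midway between the two saddles. Moves with the drawer, axes as the casing's; the seated bar lies along y. At least 40 mm free below this point. With the drawer fully out it is 72 mm in front of the casing's front face
- saddle_left (a point): bottom of the notch of the left (+y) saddle, 67 mm from bar_seat and 10 mm lower. Black bracket 12 mm thick along y (inner face 61 mm from the middle), 50 mm long in x, with a 90 degree V notch open to the top, 32 mm wide at its mouth and 16 mm deep; bracket top 66 mm above the counter. Moves with the drawer; axes as the casing's
- saddle_right (a point): the same for the right (-y) saddle
- knock_bar: the knock bar, 156 mm long, about 0.24 kg: black rubber sleeve 28 mm thick and 112 long (last 4 mm at each end tapered) with a bare steel pin 14 mm thick, 22 long, at each end. Origin in the middle of its axis, x along the bar; both ends alike. At the start it lies on the drying mat, its axis 18 mm above the counter
- drying_mat: light grey ribbed silicone mat, 270 x 210 mm, 4 mm thick, fixed on the counter. Origin at counter height on its middle line; in its own frame it reaches from x = -115 to +155 mm and y = -105 to +105 mm. The bar lies on its near part, tamper and milk pitcher stand on its far part
- mug_espresso: small dark-blue espresso cup, 63 mm across, 51 tall, standing on the knock box's top at the back; bystander; origin under it
- cinnamon: spice jar with a green cap, 46 mm across, 106 tall, on the knock box's top at the back; bystander; origin under it
- tamper: coffee tamper, steel foot 58 mm across, brown wooden handle, 86 tall, on the far part of the drying mat; bystander; origin under it
- milk_pitcher: steel milk pitcher, 75x103 mm with its handle, 96 tall, on the far part of the drying mat; bystander; origin under it
- tumbler: glass tumbler, 59 mm across, 81 tall, at the back of the counter; bystander; origin under it
- creamer_pod_1: creamer pod, 37 mm across, 20 tall, on the counter; bystander; origin under it
- teaspoon_1: teaspoon, 130 mm long, 11 high, in the middle of the counter; bystander; origin under it

How it is judged:
On the way, in this order (a step that is already met when the one before it is completed fails the run):
1. the drawer has been pulled right out (value of joint knock_drawer above 0.125 m), for 0.1 s.
2. the knock bar lies level in both saddles, let go, with the drawer still out (z of knock_bar in the frame of bar_seat between -0.004 and 0.003 m and x of knock_bar in the frame of bar_seat between -0.004 and 0.004 m and y of knock_bar in the frame of bar_seat between -0.009 and 0.009 m and angle between the x axis of knock_bar and the y axis of bar_seat, either way round below 0.05 rad and angle between knock_bar's own x axis and vertical between 1.5308 and 1.6108 rad and value of joint knock_drawer above 0.1 m and contact force between knock_bar and the fingers below 0.2 N), for 0.2 s.
At the end, for the whole second after the job is handed in: The drawer is shut to within 6 mm and the bar lies still in both V saddles: its middle within 4 mm of its seat across the notches and in height (at most 3 mm high), within 9 mm along its length, its axis along the notches and level within about 2.5 degrees (z of knock_bar in the frame of bar_seat between -0.004 and 0.003 m and x of knock_bar in the frame of bar_seat between -0.004 and 0.004 m and y of knock_bar in the frame of bar_seat between -0.009 and 0.009 m and angle between the x axis of knock_bar and the y axis of bar_seat, either way round below 0.05 rad and angle between knock_bar's own x axis and vertical between 1.5308 and 1.6108 rad and value of joint knock_drawer below 0.006 m and linear speed of knock_bar below 0.02 m/s); the robot touches nothing.
It fails at once if the bar is dropped: it falls free of the fingers by about 15 mm or more (linear speed of knock_bar above 0.55 m/s and contact force between knock_bar and the fingers below 0.2 N).
It fails at once if the cup or the spice jar is pushed more than 25 mm away or tipped over (distance of any of mug_espresso, cinnamon from where it was at the start of the episode above 0.025 m or angle between any of mug_espresso, cinnamon's own z axis and vertical above 0.4 rad).
It fails at once if the tamper or the milk pitcher is pushed more than 25 mm away or tipped over (distance of any of tamper, milk_pitcher from where it was at the start of the episode above 0.025 m or angle between any of tamper, milk_pitcher's own z axis and vertical above 0.4 rad).
It fails at once if the tumbler, creamer pod or teaspoon is pushed more than 25 mm away or tipped over (distance of any of tumbler, creamer_pod_1, teaspoon_1 from where it was at the start of the episode above 0.025 m or angle between any of tumbler, creamer_pod_1, teaspoon_1's own z axis and vertical above 0.4 rad).
It also fails if it takes over 64 s, if anything falls off the work surface, if the arm or the gripper's body presses on something with over 40 N, if the wrist force passes 120 N, or if a joint passes its speed limit or range.

## Working session

There is one attempt and no reset: what is moved stays moved. The work goes in short steps, each a Python script; the robot and the scene stay as the last script left them, time stands still between calls to the robot, and variables do not carry over. Pictures are saved under pics/ and viewed, about 8 in all and at most 12, crops included, and the job is handed in when it is done.

```bash
mkdir -p pics
cat > h.py <<'E'
import numpy as np, cv2
from station import ctrl, get_state, vision, ticket, models
from scipy.spatial.transform import Rotation as Ro
def cam(name):
    c=vision.camera_info(name); K=np.array(c["mtx"])
    if "R" in c:
        R=np.array(c["R"]);t=np.array(c["t"]); return K,R.T,-R.T@t
    s=get_state(); q=s["eef_rot"]; Rt=Ro.from_quat([q[1],q[2],q[3],q[0]]).as_matrix()
    H=np.array(c["hand_eye"]); return K,Rt@H[:3,:3],Rt@H[:3,3]+np.array(s["tcp_pos"])
def cloud(name):
    K,R,o=cam(name); im,d=vision.grab_frame(name)
    v,u=np.mgrid[:384,:512]
    P=np.stack([(u-K[0,2])/K[0,0]*d,(v-K[1,2])/K[1,1]*d,d],-1)@R.T+o
    P[d<=0]=np.nan
    return im,d,P
def down(yaw): # tool z down, tool y (jaw axis) at angle: tool x at yaw
    q=(Ro.from_euler('z',yaw)*Ro.from_euler('x',np.pi)).as_quat(); return [q[3],q[0],q[1],q[2]]
E
python3 - <<'E'
from h import *
print(ctrl.pinch_z,get_state())
for n in("scene","top"):
    im,d,P=cloud(n); cv2.imwrite(f"pics/{n}0.png",im); np.save(f"pics/{n}P.npy",P)
    for t in("knock_box","knock_drawer","drawer_handle","knock_bar","drying_mat","mug_espresso","cinnamon","tamper","milk_pitcher","tumbler","creamer_pod_1","teaspoon_1"):
        r=models.masks_of(n,t)
        if r:
            m=r[0]["mask"]; Q=P[m]; Q=Q[~np.isnan(Q[:,0])]
            print(n,t,round(r[0]["p"],2),np.round(r[0]["point"]),m.sum(),np.round(np.median(Q,0),3) if len(Q) else None,np.round(np.percentile(Q,[3,97],axis=0),3).tolist() if len(Q) else None)
            np.save(f"pics/m_{n}_{t}.npy",m)
a=cv2.imread("pics/scene0.png");cv2.imwrite("pics/both0.png",cv2.resize(np.vstack([a,cv2.imread("pics/top0.png")]),None,fx=.78,fy=.78))
E
```

```text
-0.0187 {'time': 0.0, 'qpos': array([ 1.24952036,  0.5083278 , -0.2374869 ,  1.50116566,  0.12572825,
        1.14890543, -0.15482015]), 'qd': array([ 7.06497175e-06, -2.45010411e-04, -7.20434666e-04, -6.13763425e-04,
        7.71966324e-04, -1.29668692e-03,  3.17126693e-04]), 'tau': array([ 5.62264995e-04, -6.20605516e+01, -2.18692794e+00, -2.49656546e+01,
        1.25824896e-02,  1.20041016e-02,  1.96768912e-05]), 'tcp_pos': array([ 0.25839665, -0.56851202,  0.23042328]), 'eef_rot': array([-8.77665797e-04,  9.77320823e-01,  2.11762094e-01, -2.32513515e-04]), 'contact_force': array([ 0.62629328, -0.5100045 ,  1.11014649]), 'wrist_torque': array([ 0.03753826,  0.00113762, -0.03637435]), 'width': 0.08538068360058487}
scene knock_box 0.7 [269. 170.] 5913 [ 0.646 -0.108  0.078] [[0.547, -0.251, 0.012], [0.778, -0.074, 0.094]]
scene knock_drawer 0.79 [299. 177.] 1708 [ 0.572 -0.163  0.05 ] [[0.525, -0.253, 0.012], [0.638, -0.076, 0.084]]
scene drawer_handle 0.85 [298. 179.] 1707 [ 0.571 -0.167  0.05 ] [[0.525, -0.253, 0.012], [0.638, -0.076, 0.084]]
scene knock_bar 0.9 [211. 283.] 880 [0
[... 1488 characters left out ...]
5 [ 0.735 -0.126  0.114] [[0.701, -0.158, 0.104], [0.757, -0.095, 0.144]]
top cinnamon 0.9 [342. 137.] 451 [ 0.731 -0.215  0.195] [[0.714, -0.239, 0.117], [0.754, -0.198, 0.2]]
top tamper 0.66 [163. 151.] 320 [0.731 0.234 0.026] [[0.714, 0.217, 0.019], [0.755, 0.257, 0.09]]
top milk_pitcher 0.94 [204. 141.] 791 [0.749 0.133 0.032] [[0.715, 0.093, 0.006], [0.783, 0.181, 0.096]]
top tumbler 0.91 [260. 132.] 486 [ 0.782 -0.015  0.034] [[0.748, -0.04, 0.002], [0.802, 0.011, 0.082]]
top creamer_pod_1 0.44 [256. 175.] 114 [ 0.652 -0.005  0.02 ] [[0.638, -0.019, 0.016], [0.667, 0.008, 0.024]]
top teaspoon_1 0.52 [253. 233.] 232 [ 0.502 -0.003  0.005] [[0.417, -0.013, -0.002], [0.535, 0.009, 0.011]]
```

View pics/both0.png

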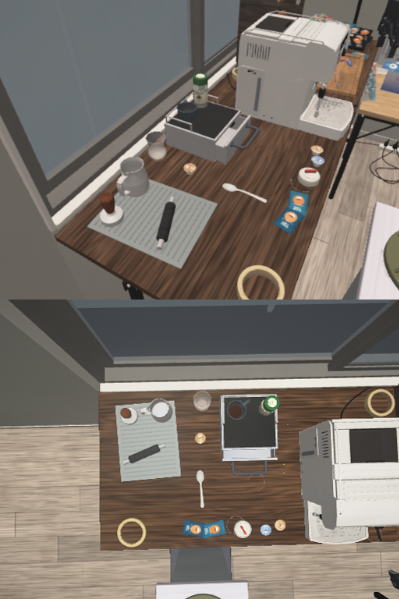

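The pictures show the casing at top-image (315,170) on the right, with the drawer front and bow handle facing the robot. The bar lies slanted on the near part of the mat. Next I fit the geometry.

Run:
```python
from h import *
for n in("scene","top"):
    P=np.load(f"pics/{n}P.npy"); g=~np.isnan(P[...,0])
    Q=P[g]
    box=Q[(Q[:,0]>.48)&(Q[:,0]<.82)&(Q[:,1]>-.30)&(Q[:,1]<-.03)]
    T=box[(abs(box[:,2]-.09)<.004)&(box[:,0]>.6)]
    print(n,"top",len(T),cv2.minAreaRect(T[:,:2].astype(np.float32)*1000))
    H=box[(box[:,2]>.055)&(box[:,2]<.08)&(box[:,0]<.545)]
    print("handle",len(H),np.round(np.percentile(H,[2,50,98],axis=0),3).tolist(), np.polyfit(H[:,1],H[:,0],1))
    F=box[(abs(box[:,2]-.084)<.004)&(box[:,0]<.62)]
    print("paneltop",len(F),np.round(np.percentile(F,[2,50,98],axis=0),3).tolist(),np.polyfit(F[:,1],F[:,0],1))
    m=np.load(f"pics/m_{n}_knock_bar.npy");B=P[m&g]; B=B[(B[:,2]>.008)&(B[:,2]<.05)]
    c=B[:,:2].mean(0);w,V=np.linalg.eigh(np.cov((B[:,:2]-c).T));a=V[:,1]; p=(B[:,:2]-c)@a
    S=B[B[:,2]>.026]; print("bar",c,np.degrees(np.arctan2(a[1],a[0])),p.min(),p.max(),"ctr",c+a*(np.percentile(p,1)+np.percentile(p,99))/2,cv2.minAreaRect(S[:,:2].astype(np.float32)*1000))
    M=Q[(Q[:,0]>.35)&(Q[:,0]<.9)&(Q[:,1]<-.26)&(Q[:,1]>-.6)&(Q[:,2]>.03)]
    print("machine y max near x<.7",[ (x,np.round(np.percentile(M[abs(M[:,0]-x)<.025][:,1],99),3) if (abs(M[:,0]-x)<.025).sum()>5 else None) for x in (.4,.45,.5,.55,.6,.65,.7)])
# try IK feasibility
for yaw in(0,np.pi/2,-np.pi/2,np.pi): print(yaw,ctrl.ik([.53,-.165,.07],down(yaw)),ctrl.ik([.4,-.165,.2],down(yaw)))
```

```text
scene top 2313 ((696.1954345703125, -166.83453369140625), (183.08314514160156, 187.79244995117188), 0.23857082426548004)
handle 181 [[0.521, -0.221, 0.063], [0.527, -0.157, 0.069], [0.543, -0.107, 0.073]] [0.00227566 0.52886719]
paneltop 292 [[0.569, -0.255, 0.08], [0.575, -0.153, 0.084], [0.614, -0.076, 0.088]] [0.03704294 0.58959406]
bar [0.59761971 0.1994426 ] 111.85966791469006 -0.08759427263815617 0.06811887667693427 ctr [0.60082724 0.19144735] ((603.0796508789062, 190.33563232421875), (25.045909881591797, 154.22850036621094), 22.381513595581055)
machine y max near x<.7 [(0.4, np.float64(-0.352)), (0.45, np.float64(-0.352)), (0.5, np.float64(-0.351)), (0.55, np.float64(-0.351)), (0.6, np.float64(-0.35)), (0.65, np.float64(-0.35)), (0.7, None)]
top top 3275 ((693.690673828125, -166.94210815429688), (184.3531951904297, 177.69126892089844), 89.66071319580078)
handle 202 [[0.52, -0.223, 0.065], [0.527, -0.165, 0.07], [0.545, -0.109, 0.074]] [-0.00765294  0.5267004 ]
paneltop 289 [[0.568, -0.255, 0.08], [0.574, -0.166, 0.084], [0.617, -0.078, 0.088]] [0.0042144 0.5819847]
bar [0.6027
[... 462 characters left out ...]
.17984049  0.68894751
 -1.49078091] [ 0.60505555  0.25358628 -0.34160557  2.02234004  0.10901921  0.8826719
 -1.36661665]
1.5707963267948966 [ 0.60455307  0.62512195 -0.54101433  1.8841458   0.45451117  0.75663321
 -0.19019151] [ 0.85746229  0.28862612 -0.67380848  2.01960489  0.22749162  0.90670331
  0.06242353]
-1.5707963267948966 [ 0.12463305  0.58957127  0.20487787  1.89048487 -0.18103902  0.67930422
 -2.70447505] [ 0.28763918  0.24418984  0.05927574  2.02600817 -0.0187102   0.87189293
 -2.78439374]
3.141592653589793 [ 0.77703411  0.70567134 -0.84462666  1.88200365  0.68568624  0.87234415
  1.15491978] [ 1.084381    0.36354384 -1.01097249  2.01746858  0.37682942  0.95936642
  1.4516726 ]
```

Run:
```python
from h import *
for n in("scene","top"):
    P=np.load(f"pics/{n}P.npy"); Q=P[~np.isnan(P[...,0])]
    M=Q[(Q[:,0]>.1)&(Q[:,0]<.9)&(Q[:,1]<-.26)&(Q[:,1]>-.9)&(Q[:,2]>.03)]
    for y in np.arange(-.8,-.25,.05):
        S=M[abs(M[:,1]-y)<.025]
        if len(S)>5: print(n,round(y,2),"xmin",S[:,0].min().round(3),"zmax",S[:,2].max().round(3),"xmin z>.15",S[S[:,2]>.15][:,0].min().round(3) if (S[:,2]>.15).any() else None)
for p in([.26,-.35,.3],[.35,-.2,.25],[.542,-.167,.2],[.542,-.167,.045],[.425,-.167,.045],[.6,.19,.02]):
    print(p,[None if (k:=ctrl.ik(p,down(y))) is None else np.round(k,2).tolist() for y in (0,np.radians(22.4))])
```

```text
scene -0.8 xmin 0.68 zmax 0.295 xmin z>.15 0.68
scene -0.75 xmin 0.678 zmax 0.302 xmin z>.15 0.678
scene -0.7 xmin 0.676 zmax 0.312 xmin z>.15 0.676
scene -0.65 xmin 0.294 zmax 0.342 xmin z>.15 0.294
scene -0.6 xmin 0.268 zmax 0.345 xmin z>.15 0.268
scene -0.55 xmin 0.23 zmax 0.404 xmin z>.15 0.23
scene -0.5 xmin 0.227 zmax 0.344 xmin z>.15 0.227
scene -0.45 xmin 0.282 zmax 0.349 xmin z>.15 0.374
scene -0.4 xmin 0.285 zmax 0.315 xmin z>.15 0.375
scene -0.35 xmin 0.294 zmax 0.322 xmin z>.15 0.368
scene -0.3 xmin 0.838 zmax 0.094 xmin z>.15 None
top -0.7 xmin 0.74 zmax 0.098 xmin z>.15 None
top -0.65 xmin 0.722 zmax 0.178 xmin z>.15 0.879
top -0.6 xmin 0.822 zmax 0.264 xmin z>.15 0.879
top -0.55 xmin 0.251 zmax 0.352 xmin z>.15 0.251
top -0.5 xmin 0.218 zmax 0.435 xmin z>.15 0.218
top -0.45 xmin 0.281 zmax 0.481 xmin z>.15 0.376
top -0.4 xmin 0.285 zmax 0.318 xmin z>.15 0.378
top -0.35 xmin 0.294 zmax 0.324 xmin z>.15 0.367
top -0.3 xmin 0.821 zmax 0.095 xmin z>.15 None
[0.26, -0.35, 0.3] [[1.04, 0.15, -0.2, 1.84, 0.03, 1.15, -0.74], [1.12, 0.16, -0.29, 1.84, 0.05, 1.15, -0.37]]
[0.35, -0.2, 0.25] [[0.75, 0.15, -0.34, 2.0, 0.06, 1.0, -1.19], [0.82, 0.15, -0.42, 2.0, 0.07, 1.0, -0.82]]
[0.542, -0.167, 0.2] [[0.44, 0.45, -0.27, 1.7, 0.14, 1.01, -1.45], [0.5, 0.46, -0.38, 1.7, 0.19, 1.02, -1.12]]
[0.542, -0.167, 0.045] [[0.38, 0.63, -0.19, 1.88, 0.19, 0.65, -1.5], [0.43, 0.64, -0.28, 1.87, 0.27, 0.66, -1.19]]
[0.425, -0.167, 0.045] [[0.45, 0.52, -0.19, 2.16, 0.2, 0.48, -1.47], [0.5, 0.52, -0.26, 2.16, 0.28, 0.49, -1.15]]
[0.6, 0.19, 0.02] [[-0.17, 0.74, -0.29, 1.72, 0.3, 0.72, -2.19], [-0.11, 0.76, -0.39, 1.72, 0.4, 0.75, -1.88]]
```

Run:
```python
from h import *
ctrl.close_gripper()
ctrl.movel([.24,-.38,.28],max_speed=.25)
ctrl.movel([.36,-.17,.28],max_speed=.25)
ctrl.movep([.50,-.167,.28],down(0))
ctrl.pause(.2)
im,d,P=cloud("wrist"); cv2.imwrite("pics/w1.png",im); Q=P[~np.isnan(P[...,0])]
np.save("pics/w1P.npy",P)
H=Q[(Q[:,2]>.06)&(Q[:,2]<.078)&(Q[:,0]<.545)&(Q[:,0]>.5)&(abs(Q[:,1]+.167)<.03)]
F=Q[(abs(Q[:,2]-.084)<.003)&(Q[:,0]<.6)&(Q[:,0]>.555)]
T=Q[(abs(Q[:,2]-.09)<.003)&(Q[:,0]>.59)&(Q[:,0]<.62)]
for X in(H,F,T):
  if len(X): print(len(X),np.percentile(X,[1,50,99],axis=0).round(4).tolist())
s=get_state();print(s["time"],s["tcp_pos"],s["contact_force"],s["width"])
```

```text
431 [[0.5214, -0.1962, 0.0653], [0.5266, -0.1679, 0.0688], [0.5308, -0.1374, 0.0708]]
1587 [[0.5605, -0.3572, 0.0811], [0.5739, -0.1784, 0.0824], [0.5944, -0.0809, 0.0862]]
2946 [[0.5984, -0.355, 0.0871], [0.6132, -0.175, 0.0897], [0.6199, -0.0799, 0.0924]]
5.025 [ 0.49912089 -0.16767347  0.28044541] [-0.71377015 -0.40778006  0.02645324] 4.0813610254357244e-05
```

View pics/w1.png

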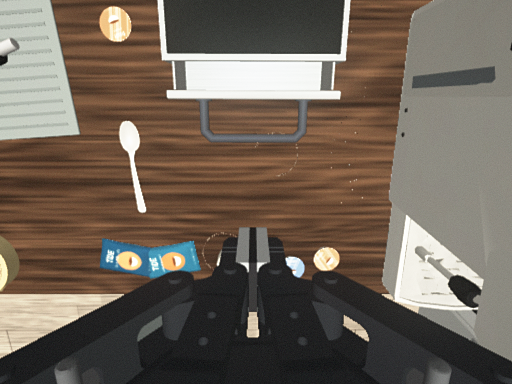

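The wrist view shows the handle bar at (255,137), the panel's top edge at (253,95), and clear floor between them. I'll insert the shut fingers in that gap and pull.

Run:
```python
from h import *
ctrl.movep([.5495,-.167,.15],down(0))
ctrl.movel([.5495,-.167,.047],max_speed=.1)
s=get_state();print(s["contact_force"])
ctrl.movel([.445,-.167,.047],max_speed=.1)
f0=get_state()["contact_force"][0]; print("f",f0)
x=.445
while x>.412:
    x-=.003; ctrl.movel([x,-.167,.047],max_speed=.05)
    s=get_state(); f=s["contact_force"]; print(round(x,3),s["tcp_pos"].round(4),f.round(1))
    if abs(f[0]-f0)>10: break
ctrl.movel([x+.010,-.167,.047],max_speed=.05)
s=get_state();print(s["time"],s["tcp_pos"],s["contact_force"])
im,d,P=cloud("top"); np.save("pics/t2P.npy",P)
Q=P[~np.isnan(P[...,0])]
F=Q[(abs(Q[:,2]-.084)<.004)&(Q[:,0]<.5)&(Q[:,0]>.43)&(abs(Q[:,1]+.167)<.1)]
print(len(F),np.percentile(F,[2,50,98],axis=0).round(4))
cv2.imwrite("pics/t2.png",im[100:320,200:420])
```

```text
[ 0.67015276 -1.50319694 -0.23405798]
f 0.05606446059204222
0.442 [ 0.4421 -0.1671  0.0469] [ 1.  -0.3 -1.7]
0.439 [ 0.4387 -0.167   0.047 ] [ 0.7 -0.4 -0.7]
0.436 [ 0.4355 -0.167   0.047 ] [1.  0.1 0.1]
0.433 [ 0.4325 -0.167   0.047 ] [ 0.1 -0.6 -1. ]
0.43 [ 0.4295 -0.167   0.047 ] [ 0.5 -0.6  1.4]
0.427 [ 0.4285 -0.1669  0.0472] [ 5.  -0.9 -3. ]
0.424 [ 0.4284 -0.167   0.0476] [10.5 -0.8 -8.7]
10.1167 [ 0.43332884 -0.16690658  0.0467689 ] [0.08787677 0.56707386 0.1173751 ]
163 [[ 0.4558 -0.2544  0.0803]
 [ 0.4601 -0.1433  0.0837]
 [ 0.4643 -0.0773  0.0871]]
```

The drawer is out to its stop: contact came at TCP x=.4285, so the seat should be near (.5335, -.167). Next I back out, look at the saddles, then look at the bar from close by.

Run:
```python
from h import *
ctrl.movel([.4365,-.167,.047],max_speed=.05)
ctrl.movel([.4365,-.167,.26],max_speed=.25); ctrl.pause(.15)
im,d,P=cloud("wrist"); np.save("pics/w2P.npy",P); a=im
for t in("saddle_left","saddle_right"):
    print(t,[(r["p"],r["point"],P[int(r["point"][1]),int(r["point"][0])].round(3)) for r in models.recognise("wrist",t)][:2])
ctrl.ungrasp()
y=np.radians(112.4); off=np.array([np.cos(y),np.sin(y)])*-.07
p=np.array([.6025,.189])+off
ctrl.movep([p[0],p[1],.22],down(y)); ctrl.pause(.15)
im,d,P=cloud("wrist"); np.save("pics/w3P.npy",P)
r=models.masks_of("wrist","knock_bar")
if r:
    m=r[0]["mask"]; B=P[m&~np.isnan(P[...,0])]; B=B[(B[:,2]>.008)&(B[:,2]<.05)]
    print(r[0]["p"],len(B),cv2.minAreaRect(B[:,:2].astype(np.float32)*1000),np.percentile(B[:,2],98))
    S=B[B[:,2]>.022];print(cv2.minAreaRect(S[:,:2].astype(np.float32)*1000))
    im=im.copy(); im[m]=im[m]//2+np.array([0,0,100],np.uint8)
cv2.imwrite("pics/w23.png",cv2.resize(np.vstack([a,im]),None,fx=.78,fy=.78))
print(get_state()["time"],get_state()["tcp_pos"])
```

```text
saddle_left [(0.64, [254.4, 76.4], array([ 0.531, -0.169,  0.011]))]
saddle_right [(0.9, [255.7, 75.4], array([ 0.532, -0.17 ,  0.012]))]
0.74 3444 ((604.6853637695312, 188.59036254882812), (27.618148803710938, 155.05955505371094), 21.632061004638672) 0.03129321143428964
((604.2113647460938, 188.60009765625), (26.376846313476562, 154.2846221923828), 22.040786743164062)
14.075 [0.62928627 0.12316292 0.22034047]
```

View pics/w23.png

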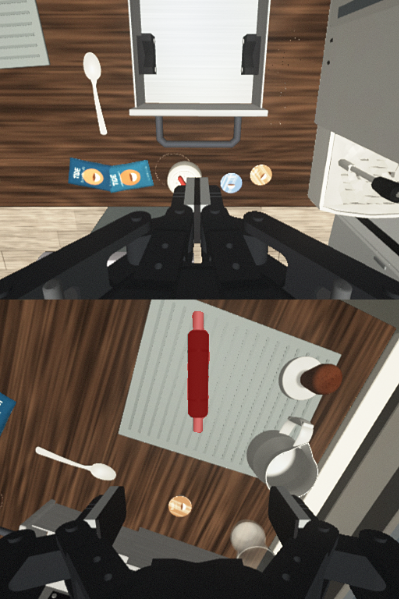

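Top half: both saddles stand in the open drawer, at about (147,53) and (250,53). Bottom half: the bar mask covers the whole bar, (198,312) to (198,432). Now I grasp it.

Run:
```python
from h import *
P=np.load("pics/w2P.npy");Q=P[~np.isnan(P[...,0])]
for lo,hi in((-.115,-.088),(-.245,-.22)):
    S=Q[(Q[:,0]>.49)&(Q[:,0]<.58)&(Q[:,1]>lo)&(Q[:,1]<hi)&(abs(Q[:,2]-.066)<.0035)]
    print(len(S),np.percentile(S,[3,50,97],axis=0).round(4).tolist())
y=np.radians(111.9); c=[.604,.1887]
ctrl.movep([*c,.10],down(y))
ctrl.movel([*c,.03],max_speed=.15); print(get_state()["contact_force"])
ctrl.movel([*c,.005],max_speed=.05); print(get_state()["contact_force"],get_state()["tcp_pos"])
ctrl.close_gripper(60); s=get_state(); print(s["width"],s["contact_force"],s["tcp_pos"])
ctrl.movel([*c,.10],max_speed=.1); s=get_state(); print(s["width"],s["contact_force"],s["time"])
ctrl.pause(.1)
im,d,P=cloud("wrist");cv2.imwrite("pics/w4.png",im); r=models.masks_of("wrist","knock_bar")
if r:
    m=r[0]["mask"]; B=P[m&~np.isnan(P[...,0])]; print(len(B),np.percentile(B,[2,50,98],axis=0).round(3).tolist())
```

```text
286 [[0.5102, -0.1079, 0.0627], [0.5494, -0.1019, 0.0644], [0.5594, -0.0964, 0.0656]]
290 [[0.5093, -0.2418, 0.0627], [0.5486, -0.2362, 0.0643], [0.5585, -0.2302, 0.0659]]
[ 0.69920376 -0.15202893 -0.7999909 ]
[ 0.48296662 -0.90439377 -0.00646941] [0.60388691 0.18886384 0.00484622]
0.02584383404383663 [0.09468979 0.53885238 4.85365172] [0.6042328  0.18879613 0.0054354 ]
0.026055710352994487 [ 0.3494518   0.31062707 -3.94486572] 17.625
13999 [[0.574, 0.159, 0.113], [0.595, 0.212, 0.122], [0.622, 0.258, 0.125]]
```

View pics/w4.png

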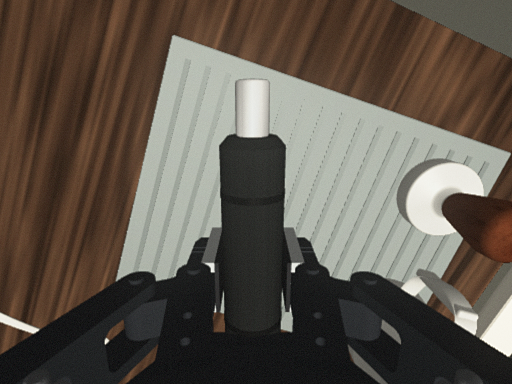

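The bar is held mid-sleeve, with its pin end at (253,80) along the tool axis. I measure it in hand, then carry and lower it with force monitoring.

Run:
```python
from h import *
Y=np.pi/2
s=get_state();q=s["eef_rot"]
ctrl.movel([.604,.1887,.2],max_speed=.2)
ctrl.movep([.534,-.168,.2],down(Y))
ctrl.pause(.2)
s=get_state();tcp=np.array(s["tcp_pos"]);print(tcp,s["time"],s["width"])
im,d,P=cloud("wrist"); r=models.masks_of("wrist","knock_bar")
m=r[0]["mask"]&~np.isnan(P[...,0]); B=P[m]-tcp; B=B[(B[:,2]>-.01)&(B[:,2]<.04)]
print(len(B),"far end y",np.percentile(B[:,1],99.5), B[:,1].max())
for lo in (.015,.025,.035,.045):
    S=B[(B[:,1]>lo)&(B[:,1]<lo+.01)]; print(lo,"top z",np.percentile(S[:,2],95).round(4),"x",S[:,0].min().round(4),S[:,0].max().round(4))
S=B[(B[:,1]>.062)&(B[:,1]<.075)]; print("pin top z",np.percentile(S[:,2],95).round(4),"x",np.percentile(S[:,0],[3,97]).round(4))
ctrl.movel([.534,-.168,.09],max_speed=.15); s=get_state();print(s["contact_force"],s["time"])
```

```text
[ 0.53453652 -0.16659135  0.20010421] 20.0333 0.026181820442787582
13899 far end y 0.07672977840976425 0.07756026456279835
0.015 top z 0.0256 x -0.0133 0.0142
0.025 top z 0.0256 x -0.0136 0.014
0.035 top z 0.0255 x -0.0133 0.0141
0.045 top z 0.0255 x -0.0134 0.0141
pin top z 0.0186 x [-0.0061  0.0067]
[ 0.14167099  0.16445667 -3.48901446] 21.0167
```

Run:
```python
from h import *
def st(): s=get_state(); return s["tcp_pos"].round(4),s["contact_force"].round(1),s["time"]
ctrl.movel([.534,-.168,.056],max_speed=.08); print(st())
b=get_state()["contact_force"][2]; z=.056
while z>.0455:
    z-=.001; ctrl.movel([.534,-.168,z],max_speed=.02); p,f,t=st(); print(round(z,4),p,f,t)
    if f[2]-b>5: break
ctrl.pause(.2); print(st())
im,d,P=cloud("wrist"); cv2.imwrite("pics/w5.png",im)
```

```text
(array([ 0.5339, -0.1678,  0.0557]), array([ 0.1, -0.5, -3.1]), 21.5917)
0.055 [ 0.5342 -0.168   0.0553] [ 0.5  0.  -3.2] 21.8417
0.054 [ 0.534 -0.168  0.054] [-1.  -0.2 -3.4] 22.0917
0.053 [ 0.5339 -0.168   0.0529] [-0.2  0.4 -2.8] 22.3417
0.052 [ 0.5339 -0.168   0.0519] [ 0.5  0.3 -2.9] 22.5917
0.051 [ 0.5339 -0.168   0.0509] [-1.  -0.  -3.9] 22.8417
0.05 [ 0.5339 -0.168   0.0499] [ 0.2 -1.  -2.5] 23.0917
0.049 [ 0.534  -0.168   0.0489] [ 0.4 -0.9 -3.4] 23.3417
0.048 [ 0.5339 -0.168   0.0479] [-0.5  0.7 -2.5] 23.5917
0.047 [ 0.5343 -0.168   0.0475] [-1.  -0.2  3.2] 23.8417
(array([ 0.5344, -0.168 ,  0.0474]), array([-1.3, -0.1,  5.5]), 24.0417)
```

View pics/w5.png

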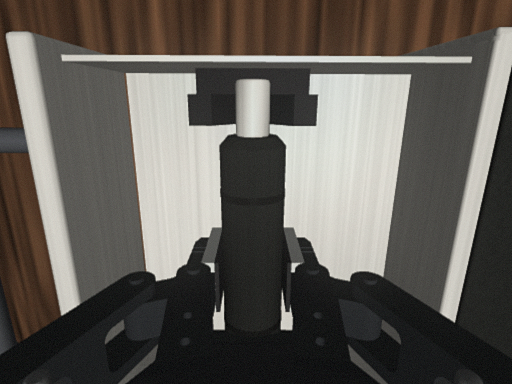

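The pin sits central in the left notch at (253,100), and contact came at the expected height. Release, back off straight up, and check.

Run:
```python
from h import *
ctrl.ungrasp(); ctrl.pause(.3); s=get_state(); print(s["contact_force"],s["width"],s["tcp_pos"])
ctrl.movel([.534,-.168,.12],max_speed=.1)
ctrl.movel([.534,-.168,.24],max_speed=.25)
ctrl.movep([.44,-.168,.26],down(0)); ctrl.pause(.2)
im,d,P=cloud("wrist"); cv2.imwrite("pics/w6.png",im); r=models.masks_of("wrist","knock_bar")
m=r[0]["mask"]&~np.isnan(P[...,0]); B=P[m]; B=B[(B[:,2]>.04)&(B[:,2]<.1)]
print(r[0]["p"],cv2.minAreaRect(B[:,:2].astype(np.float32)*1000))
for lo in np.arange(-.245,-.09,.02):
    S=B[(B[:,1]>lo)&(B[:,1]<lo+.012)]
    if len(S): print(round(lo,3),np.percentile(S[:,2],95).round(4),np.percentile(S[:,0],[3,97]).mean().round(4))
print(get_state()["time"])
```

```text
[1.07395301 0.45873265 0.16027192] 0.08538132175453922 [ 0.53401826 -0.16799676  0.04701345]
0.56 ((534.4207153320312, -168.54591369628906), (27.249906539916992, 164.20738220214844), 0.18463444709777832)
-0.245 0.0657 0.5342
-0.225 0.0728 0.5344
-0.205 0.0728 0.5344
-0.185 0.073 0.5344
-0.165 0.073 0.5345
-0.145 0.0728 0.5343
-0.125 0.0728 0.5343
-0.105 0.0659 0.5351
27.9583
```

View pics/w6.png

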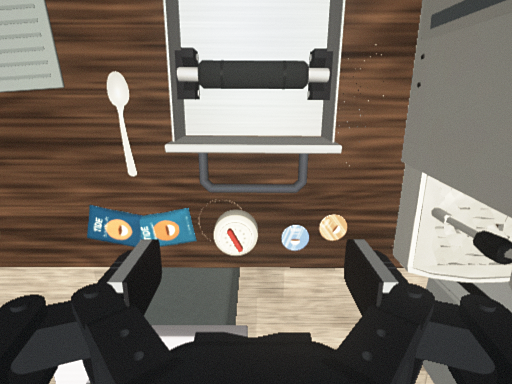

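The bar is level in both saddles: ends at 65.7 and 65.9 mm top height, axis x .5344, y -.1685. Now I push the drawer shut with closed fingers against the handle from the front.

Run:
```python
from h import *
def st(): s=get_state(); return s["tcp_pos"].round(4),s["contact_force"].round(1),round(s["time"],2)
ctrl.close_gripper()
ctrl.movel([.383,-.168,.16],max_speed=.2)
ctrl.movel([.383,-.168,.052],max_speed=.1); print(st())
ctrl.movel([.525,-.168,.052],max_speed=.05); print(st())
f0=get_state()["contact_force"][0]; x=.525
while x<.548:
    x+=.002; ctrl.movel([x,-.168,.052],max_speed=.03); p,f,t=st(); print(round(x,4),p,f,t)
    if f0-f[0]>10 : break
ctrl.pause(.2); print(st())
ctrl.movel([.50,-.168,.052],max_speed=.1); ctrl.movel([.47,-.168,.26],max_speed=.2); ctrl.pause(.2)
im,d,P=cloud("wrist"); cv2.imwrite("pics/w7.png",im); Q=P[~np.isnan(P[...,0])]
H=Q[(Q[:,2]>.06)&(Q[:,2]<.078)&(Q[:,0]<.58)&(Q[:,0]>.5)&(abs(Q[:,1]+.167)<.03)]
print("handle x",np.percentile(H[:,0],[1,50,99]))
im,d,P=cloud("top")
for n,t in(("top",x) for x in ("mug_espresso","cinnamon","tamper","milk_pitcher","tumbler","creamer_pod_1","teaspoon_1")):
    r=models.recognise(n,t); print(t,[np.round(k["point"]) for k in r[:1]])
print(st())
```

```text
(array([ 0.3834, -0.1681,  0.0524]), array([-1. , -0.8, -0.1]), 30.68)
(array([ 0.5249, -0.168 ,  0.052 ]), array([-1.7, -1.3,  0.6]), 33.67)
0.527 [ 0.5275 -0.1678  0.0521] [-0.8 -0.8  0.4] 33.92
0.529 [ 0.5295 -0.1678  0.052 ] [ 0.1 -0.2 -0.5] 34.17
0.531 [ 0.5314 -0.1678  0.052 ] [-0.7 -0.6  0.3] 34.42
0.533 [ 0.5333 -0.1679  0.052 ] [-1.4 -0.2 -0.7] 34.67
0.535 [ 0.5353 -0.1679  0.052 ] [-1.   0.4  0.3] 34.92
0.537 [ 0.5367 -0.168   0.0519] [-2.4  0.1  0.4] 35.17
0.539 [ 0.5368 -0.168   0.0517] [-8.4  1.4  5.5] 35.42
0.541 [ 0.5369 -0.168   0.0515] [-12.2   0.9   8.2] 35.67
(array([ 0.5369, -0.168 ,  0.0515]), array([-12.8,   1.6,   7.7]), 35.88)
handle x [0.54830638 0.55307468 0.55803025]
mug_espresso [array([306., 142.])]
cinnamon [array([344., 136.])]
tamper []
milk_pitcher [array([204., 142.])]
tumbler [array([259., 132.])]
creamer_pod_1 [array([256., 177.])]
teaspoon_1 [array([253., 229.])]
(array([ 0.47 , -0.168,  0.26 ]), array([-0.2,  0.2,  0.2]), 38.28)
```

View pics/w7.png

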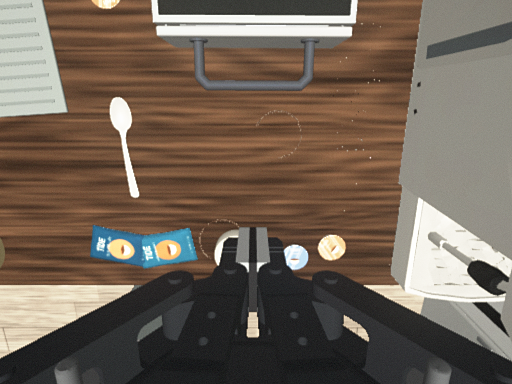

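The picture shows the drawer flush, with the panel at (255,30) against the casing and the handle at (253,86). The 0.140 m between the two stops, and the force rise at the end, match fully shut.

```bash
python3 -c "
from h import *
ticket.close_job(); print(get_state()['time'])"
```

```text
the job is handed in; nothing more can be done
the job is handed in; nothing more can be done
```

The knock bar is back in its two saddles, the drawer is shut, and the job is handed in. The robot's clock stood at about 38 s of the 64 s allowed. The system reports no verdict.

- **Drawer out:** I hooked the handle with the shut fingers and pulled until the drawer met its stop.
- **Bar in:** I gripped the bar mid-sleeve and lowered it until it touched the saddles at the expected height (about 0.06 m), then let go. The wrist camera then showed its axis level to about 0.2 mm between the ends, and its centre within about 1 mm of the saddle middle.
- **Drawer shut:** I pushed on the handle until the force rose to about 12 N. The travel between the two stops came to 0.140 m, and the wrist picture shows the panel against the casing. The arm then backed clear to 0.26 m height, with no contact force.
- **Other things:** In the last top picture the cup, jar, pitcher, tumbler, pod and teaspoon were within about 4 pixels (roughly 10 mm) of where they started. The network did not find the tamper there. I did not check it again, but the arm felt no unexpected contact and never went near it after lifting the bar.
- **Not checked:** I could not see the bar once the drawer was shut. Its last seen position was in the saddles before the slow push.

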